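Load a circuit board into its bench fixture and latch it

ROBOT

A 6-joint arm with a two-finger parallel gripper is mounted at the origin on the work surface. World frame = base frame: x ahead of the robot, y to its left, z up, the work surface at z = 0. Lengths are in m, angles in rad, forces in N, time in s.
With the tool pointing down it reaches from about 0.375 to 0.9 m from the base axis. Payload 3.1 kg.
Tool frame: the origin (TCP) lies between the finger pads; the fingertips stand 22 mm ahead of it and the grasp point (between the pads) lies 3 mm ahead of it; z points along the fingers, y is the line along which they close (so a half turn about z gives the same grasp; the last joint's range is limited). The gripper opens to 87 mm and grips with 3 to 60 N. Pads are 19 mm wide; open, the fingers measure 117 mm over their backs; the gripper's body (75 mm by 190 mm) begins 51 mm behind the grasp point.
Start: joints at [1.161, 0.527, 1.433, -0, 1.181, -0.178], TCP at [0.143, 0.608, 0.245] pointing down, gripper open.
Joint ranges: [-3.08, 3.08], [-0.75, 2.2], [0.22, 2.44], [-1.43, 4.57], [0, 2.65], [-2.85, 2.85]. Speed limits (rad/s): [2.79, 2.79, 3.14, 3.14, 3.14, 3.14].

INTERFACE

Orientations are given as a unit quaternion [x, y, z, w].
In Python, from rig import get_obs, camera, get_calibration, hand_in, cut_out gives the robot as it stands.
- The arm moves only by the shell command python3 -m inch 'ROWS' [OPENING] [FORCE]. ROWS is JSON, one flat list of numbers, 6 for each row, row after row: the shift along the tool's x, y, z scaled (see below), then the turn, a rotation vector about the tool's x, y, z scaled (see below). A call has 1 to 20 rows; each row is the pose to reach, as a shift and turn from the pose commanded when the call began, along the tool's axes at that moment; what a row does not reach only later rows make up. The controller multiplies each number of a shift by 0.08 m and each number of a turn by 90 degrees. A row lasts 1/12 s, in which the tool goes at most 41.7 mm and 7.16 degrees, less where a joint would pass 70% of its speed; a pose out of reach is approached as far as the arm can. A call with a number of a shift or a turn outside -1 to 1 is refused whole. A call with a gripper value outside its range is refused whole. OPENING is the finger opening in mm, from 0 to 87, set as the call begins (- or left out, the last holds). The fingers move at their own pace and stop on an object; FORCE is the grip in N (left out, the last holds). Time passes only in rows, so rows that repeat a pose let the fingers close. It gives the time, the measured TCP pose, the force, the opening and the grip force at its end, in the units of the state.
- get_obs(): the state, without advancing time (a new reading comes with each control period).
- camera(name): name is "scene" or "top"; returns the picture (480x640x3 uint8, red, green, blue); there is no depth.
- get_calibration(name): a dict with "vertical_fov" (degrees; the focal length in pixels is half the picture's height over the tangent of half this angle, whatever the lens; pixels are square), "cx", "cy" (the principal point, pixels), "D" ([k1, k2, p1, p2, k3] as OpenCV has them; the pictures are not rectified), "T" (4x4, takes a point from camera to world coordinates). Camera axes: x right, y down, z forward; pixel columns grow to the right and rows downward; lengths in m; the calibration is good to about 2 mm. A picture is of the moment at which its call begins. get_calibration takes no time and is no camera call.
- hand_in(): hands the job in; it is judged then, once.
Trained networks look in the newest picture that a camera, given by its name, has taken for a name from the list of things; names that differ only in an ending like _2 or _b are one class to them, and where a whole thing is asked for, a point or a joint stands for the part that bears it (a point fixed in the world has none). Each returns a list of dicts, best first, with "conf" (0 to 1); they miss things now and then, are a little off and sometimes report something else, mostly with a low value. They report only what shows in the picture. A call takes as long as a camera call. They do not tell look-alikes from the thing itself.
- cut_out(camera, thing): "region" (480x640 bool, what is visible of it) and "bbox" ([left, top, right, bottom] in pixels, round what is visible of it).
The state is a dict: "time": time; "q": joint angles; "joint_velocities": joint speeds; "joint_torque": joint torques, N m; "position": TCP position; "tool_rot": TCP orientation; "ft_force": force on the tool from outside, world axes, zero at the start; "moment": the same for the moment, N m; "grip_width": finger opening in m; "grip_force": force on a finger pad.
Only numpy, scipy, OpenCV 4.12 (cv2) and the standard library are available. Lean on these libraries where they do the work, as an engineer would, in place of code of your own. Each camera call takes 0.05 s, during which the arm holds its last target. There are 200 camera calls.

TASK

Put the circuit board that carries the heat sink into the nest of the bench fixture so that it lies flat and fully down on the fixture's plate between the corner stops, and let go of it; leave the other things on the bench where they are. Then swing the latch handle round clockwise, gently and without forcing it: let it ride up over its cam until it drops by itself into the low notch, and leave it down there, stopping as soon as it meets the end of the notch.

Things in the scene. Friction and masses are not known exactly. Their poses are not given: they have to be found in the camera images.
- board_center (a point): Centre of the loose circuit board module, half-way up (17 mm over its underside); z up, axes along its edges. Green board on an aluminium plate, 90 mm (x) by 60 mm (y), 6 mm thick together, with a finned aluminium heat sink in the middle, 24 mm (x) by 28 mm (y), top 34 mm over the underside: lift it by the sink's 24 mm width. It starts flat on the bench to the right of the fixture.
- board: The same module, origin at the centre of its underside. Mass 0.13 to 0.25 kg. It may go into the nest either way round. (The other green board has no heat sink and is not wanted.)
- fixture: The fixed bench fixture: aluminium base plate 130 mm (x) by 225 mm (y), 10 mm thick, origin under its middle on the bench, z up. On its -y half is the nest, on its +y half the latch.
- nest (a point): Centre of the nest, on the plate's top face (10 mm above the bench); axes as the fixture's. Four black L-shaped corner stops 8 mm high enclose a space 95 mm along x by 65 mm along y (2.5 mm of play on each side of the board). Seated, the board's centre is 17 mm above this point.
- latch_axis (a point): The latch's upright pivot axis, at the height of the plate's top, 100 mm to the +y side of the nest's centre; axes as the fixture's. The handle rises and falls freely on it (16 mm at most above its notch height), pressed down by a spring and its weight with about 8 to 10 N: let it follow the cam, pushing the post sideways without clamping it.
- grip_post (a point): Middle of the handle's upright black grip post, 20 mm across, 35 mm tall (17.5 mm above and below this point), 90 mm from the pivot axis, on the end of a flat arm 16 mm wide, 10 mm thick. Height of this point over the plate's top: 57.5 mm in the notch, about 63.5 at the start, 70.5 on the crest. z up, y outwards along the arm. Opposite, a toe 79 mm long swings over the board's edge.
- follower (a point): Tip of the round-ended pin (12 mm across) under the arm, 42 mm from the pivot axis, riding on the steel cam ring: a level part 10 mm over the plate (start), a ramp up to a crest at 17 mm, a steep drop into a notch with its floor at 4 mm, about 17 mm long, and an end wall 28 mm high. The ring is clamped at a different angle each time, so where the notch lies must be felt.
- latch_turn (a joint): Turn t of the handle, rad, growing clockwise seen from above. In the fixture's frame the arm points to the angle pi/2 + 1.5 - t (anticlockwise from x): at the start t = -0.1 to 0.2, towards -x; in the notch t lies between 1.1 and 1.9, roughly +y. The ramp takes some 3 to 6 N sideways at the post; a push at the post presses the pin about twice as hard on the end wall.
- bare_board: A bystander, to be left alone: the flat green board without a heat sink, 100 by 70 mm; origin on its underside.
- wire_spool: A bystander, to be left alone: a grey spool, 56 mm across, 38 mm tall; origin on its underside.
- wash_bottle: A bystander, to be left alone: a white bottle, 68 mm across, 170 mm tall; origin on its underside.
- screwdriver: A bystander, to be left alone: a screwdriver lying on the bench; origin on its underside or axis.
- mug: A bystander, to be left alone: a white mug, 80 mm across, 90 mm tall; origin on its underside.
- screw_tray: A bystander, to be left alone: a low grey tray, 90 by 120 mm, 30 mm high; origin on its underside.
- tape_measure: A bystander, to be left alone: a blue tape measure, 65 by 35 mm, 60 mm tall; origin on its underside.
There are look-alikes about, which are no part of the job. Several things look just like the board: the one meant starts farthest to the robot's right.

How it is judged:
By the outcome, as a careful person would: the job done as asked, in the order asked, and still so for the second after the job is handed in, with the robot touching nothing.
It also fails if it takes over 72 s, if anything falls off the work surface, if the arm or the gripper's body presses on something with over 40 N, if the wrist force passes 120 N, or if a joint passes its speed limit or range.

## Working session

There is one attempt and no reset: what is moved stays moved. The work goes in short steps, Python scripts to look and compute and a shell command to move; the robot and the scene stay as the last step left them, time stands still between calls to the robot, and variables do not carry over. Pictures are saved under pics/ and viewed, at most 10 in all, crops included, and the job is handed in when it is done.

```bash
ls; mkdir -p pics; python3 - <<'E'
from rig import *
import cv2
o=get_obs();print(o)
for n in("scene","top"):
    im=camera(n);cv2.imwrite(f"pics/{n}0.png",im[...,::-1]);c=get_calibration(n);print(c)
    for t in("board","fixture","grip_post","bare_board"):
        for d in cut_out(n,t):print(n,t,round(d["conf"],2),d["bbox"])
E
```

```text
pics
{'time': 0.0, 'q': array([ 1.16150098e+00,  5.28448554e-01,  1.43387697e+00, -1.79091504e-05,
        1.18136741e+00, -1.78496526e-01]), 'joint_velocities': array([-0.00146054,  0.00110328, -0.00164267, -0.00083029,  0.00011   ,
       -0.00081639]), 'joint_torque': array([ 2.97152683e-04, -4.40042424e+01, -1.76589239e+01,  6.33153110e-02,
        5.80458669e-02, -1.49878251e-04]), 'position': array([0.1426767 , 0.60781313, 0.24359045]), 'tool_rot': array([ 1.15140003e-01,  9.93348719e-01, -1.00750818e-03, -2.96281559e-04]), 'ft_force': array([-0.30413998, -0.43084719,  0.63497412]), 'moment': array([ 0.00717809, -0.0248237 , -0.04839659]), 'grip_force': 0.0, 'grip_width': 0.08686031449775149}
{'vertical_fov': 55.33937698252791, 'cx': 317.041307339672, 'cy': 238.62688831067283, 'D': array([-0.11532585,  0.        ,  0.        ,  0.        ,  0.        ]), 'T': array([[-0.78035629,  0.51571307, -0.3536723 ,  0.86227411],
       [ 0.62530894,  0.63835246, -0.4488818 ,  0.42193592],
       [-0.00572663, -0.57144218, -0.82062235,  0.85582676],
       [ 0.        ,  0.        ,  0.  
[... 389 characters left out ...]
3, 'cx': 328.0677059832363, 'cy': 241.175203792612, 'D': array([-0.07394795,  0.        ,  0.        ,  0.        ,  0.        ]), 'T': array([[ 0.11197855, -0.972816  ,  0.20270628,  0.29911837],
       [-0.99370922, -0.10928128,  0.02448636, -0.03302543],
       [-0.00166872, -0.20417305, -0.97893339,  1.2331441 ],
       [ 0.        ,  0.        ,  0.        ,  1.        ]])}
top board 0.88 [231.4, 315.8, 270.7, 340.7]
top board 0.75 [202.2, 250.6, 243.6, 289.0]
top board 0.58 [317.5, 281.4, 363.3, 320.0]
top board 0.56 [415.6, 250.9, 451.2, 292.1]
top fixture 0.87 [263.6, 193.7, 361.2, 261.4]
top grip_post 0.74 [277.0, 193.6, 308.1, 262.8]
top bare_board 0.58 [482.6, 296.0, 530.8, 349.7]
```

```bash
python3 - <<'E'
import cv2
a=cv2.imread("pics/scene0.png");cv2.imwrite("pics/s1.png",cv2.resize(a[80:380,180:580],None,fx=2,fy=2,interpolation=cv2.INTER_CUBIC))
b=cv2.imread("pics/top0.png");cv2.imwrite("pics/t1.png",cv2.resize(b[130:380,180:560],None,fx=2.1,fy=2.1,interpolation=cv2.INTER_CUBIC))
E
```

```text
(no output)
```

View pics/s1.png

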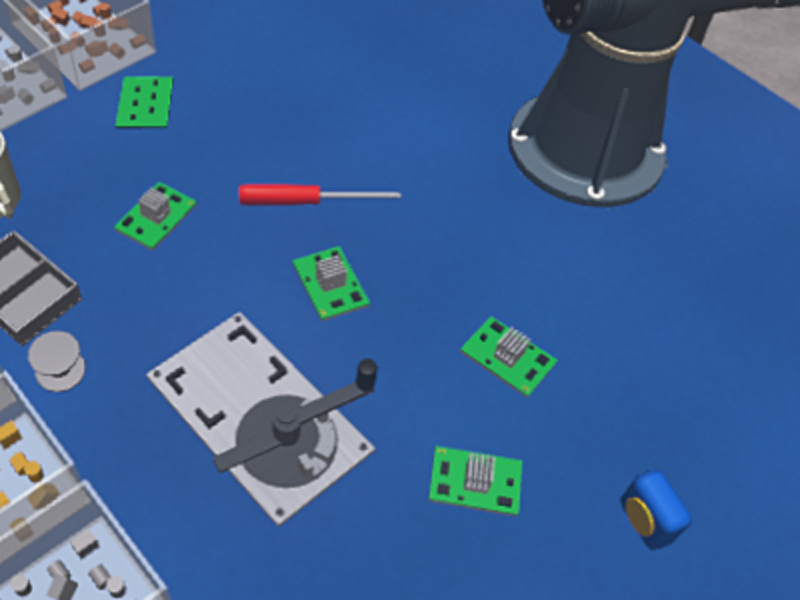

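View pics/t1.png

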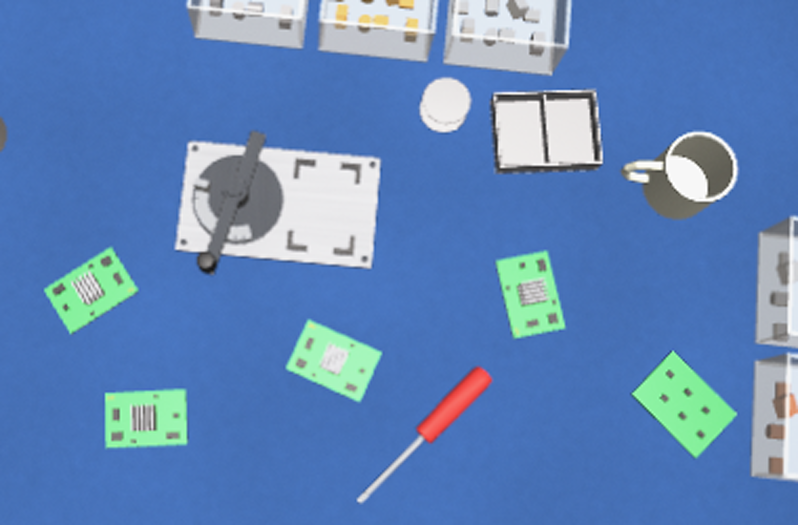

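The wanted board is the rightmost one, at top-view crop (530,293), full (433,270). The fixture's nest half faces right, and the handle post is at crop (207,262). Next I measure their poses.

```bash
cat > h.py <<'E'
import numpy as np, cv2
from rig import *
def rays(n,uv):
    c=get_calibration(n);f=240/np.tan(np.radians(c["vertical_fov"]/2))
    K=np.array([[f,0,c["cx"]],[0,f,c["cy"]],[0,0,1]])
    p=cv2.undistortPoints(np.array(uv,float).reshape(-1,1,2),K,np.array(c["D"])).reshape(-1,2)
    return c["T"][:3,3],np.c_[p,np.ones(len(p))]@c["T"][:3,:3].T
def toplane(n,uv,z):
    o,d=rays(n,uv);return (o+d*((z-o[2])/d[:,2])[:,None])[:,:2]
def proj(n,P):
    c=get_calibration(n);f=240/np.tan(np.radians(c["vertical_fov"]/2));K=np.array([[f,0,c["cx"]],[0,f,c["cy"]],[0,0,1]])
    T=np.linalg.inv(c["T"]);return cv2.projectPoints(np.array(P,float).reshape(-1,1,3),cv2.Rodrigues(T[:3,:3])[0],T[:3,3],K,np.array(c["D"]))[0].reshape(-1,2)
def rect(n,mask,z):
    v,u=np.nonzero(mask)
    k,lab,st,_=cv2.connectedComponentsWithStats(mask.astype(np.uint8));i=1+st[1:,4].argmax()
    cs,_=cv2.findContours((lab==i).astype(np.uint8),cv2.RETR_EXTERNAL,cv2.CHAIN_APPROX_NONE)
    q=toplane(n,cs[0].reshape(-1,2),z)
    c,(w,h),a=cv2.minAreaRect((q*1000).astype(np.float32))
    if w<h: w,h,a=h,w,a+90
    return np.round(c,1),round(w,1),round(h,1),round((a+90)%180-90,1) # mm, long-axis angle
def crop(m,b):
    z=np.zeros_like(m);z[b[1]:b[3],b[0]:b[2]]=m[b[1]:b[3],b[0]:b[2]];return z
def green(im):
    h=cv2.cvtColor(im,cv2.COLOR_RGB2HSV);return (h[...,0]>45)&(h[...,0]<80)&(h[...,1]>100)&(h[...,2]>80)
def grey(im):
    h=cv2.cvtColor(im,cv2.COLOR_RGB2HSV);return (h[...,1]<50)&(h[...,2]>130)
E
python3 - <<'E'
from h import *
I={n:cv2.imread(f"pics/{n}0.png")[...,::-1].copy() for n in("scene","top")}
print("board",rect("top",crop(green(I["top"]),[405,240,460,300]),.006),rect("scene",crop(green(I["scene"]),[228,165,285,212]),.006))
for n,b in(("top",[255,185,370,265]),("scene",[240,230,375,350])):
    print("fix",rect(n,crop(grey(I[n]),b),.010))
E
```

```text
board (array([ 511.5, -257.9]), 90.1, 60.4, 17.7) (array([ 513.3, -256.4]), 90.1, 60.3, 17.6)
fix (array([584.5,  13.2]), 172.2, 130.7, -89.0)
fix (array([587.7,   0. ]), 143.9, 129.3, -89.0)
```

```bash
cat >> h.py <<'E'
def fixrect(n,im,b):
    m=crop(grey(im),b).astype(np.uint8)
    m=cv2.morphologyEx(m,cv2.MORPH_OPEN,np.ones((3,3)))
    v,u=np.nonzero(m);hull=cv2.convexHull(np.c_[u,v].astype(np.int32)).reshape(-1,2)
    c,(w,h),a=cv2.minAreaRect((toplane(n,hull,.01)*1000).astype(np.float32))
    if w<h:w,h,a=h,w,a+90
    return np.round(c,1),round(w,1),round(h,1),round(a%180-90,2)
E
python3 - <<'E'
from h import *
I={n:cv2.imread(f"pics/{n}0.png")[...,::-1].copy() for n in("scene","top")}
f=[fixrect(n,I[n],b) for n,b in(("top",[255,185,370,265]),("scene",[240,230,375,350]))]
print(f)
# check: overlay of nest stops' inner corners and handle
c=np.r_[f[0][0]/1000];a=np.radians(f[0][3])
R=np.array([[np.cos(a),-np.sin(a)],[np.sin(a),np.cos(a)]])
def W(x,y,z):return np.r_[c+R@[x,y],z]
print(W(0,-.05,.01),W(0,.05,.01))
for n in I:
    im=cv2.resize(I[n],None,fx=4,fy=4,interpolation=cv2.INTER_CUBIC)
    for ctr in(-.05,):
        P=[W(x,ctr+y,z) for z in(.01,.018) for x,y in((-.0475,-.0325),(.0475,-.0325),(.0475,.0325),(-.0475,.0325))]
        P+=[W(0,.05,.01)]+[W(x,y,.01) for x in(-.065,.065) for y in(-.1125,.1125)]
        for p in proj(n,P): cv2.circle(im,tuple(int(x) for x in (p+.5)*4),3,(255,0,0),-1)
    b=[250,180,380,275] if n=="top" else [240,225,380,345]
    cv2.imwrite(f"pics/f_{n}.png",im[b[1]*4:b[3]*4,b[0]*4:b[2]*4,::-1])
a=cv2.imread("pics/f_top.png");b=cv2.imread("pics/f_scene.png");w=max(a.shape[1],b.shape[1])
pad=lambda x:cv2.copyMakeBorder(x,0,0,0,w-x.shape[1],cv2.BORDER_CONSTANT)
o=np.vstack([pad(a),pad(b)]);cv2.imwrite("pics/f.png",cv2.resize(o,None,fx=600/o.shape[0],fy=600/o.shape[0]))
E
```

```text
[(array([583.9,  39.7]), 225.3, 130.7, 1.11), (array([586.9,  40.5]), 224.7, 129.6, 0.94)]
[ 0.5848686  -0.01029062  0.01      ] [0.5829314  0.08969062 0.01      ]
```

View pics/f.png

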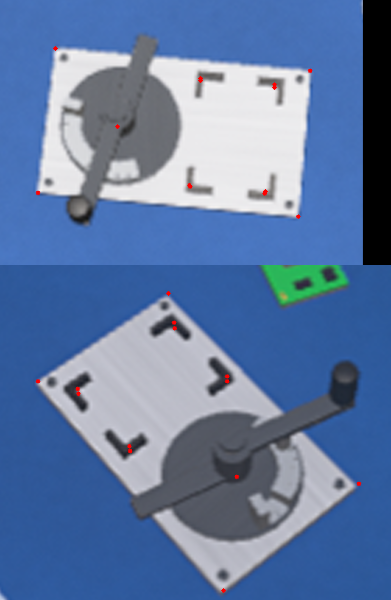

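Board: centre (512.4, -257.0), long axis 17.65°. Fixture: centre (585.4, 40.1), yaw 1.03°. That puts the nest at (586.3, -9.9) and the latch axis at (584.5, 90.1). I'll turn the tool so its y lies along world x, then travel to the board.

```bash
python3 -m inch '[-0.2,-0.18,0,0,0,0.08, -0.4,-0.35,0,0,0,0.16, -0.6,-0.53,0,0,0,0.24, -0.81,-0.71,0,0,0,0.32, -0.81,-0.71,0,0,0,0.4, -0.81,-0.71,0,0,0,0.48, -0.81,-0.71,0,0,0,0.56, -0.81,-0.71,0,0,0,0.64, -0.81,-0.71,0,0,0,0.72, -0.81,-0.71,0,0,0,0.8, -0.81,-0.71,0,0,0,0.853, -0.81,-0.71,0,0,0,0.853]' 87 20
python3 -m inch '[-0.33,0.33,0,0,0,0, -0.67,0.67,0,0,0,0, -1,1,0,0,0,0]'
python3 -m inch '[-0.33,0.33,0,0,0,0, -0.67,0.67,0,0,0,0, -1,1,0,0,0,0]'
```

```text
time: 1.5
position: [0.193, 0.5383, 0.2447]
tool_rot: [0.708, 0.707, 0.0, -0.0]
ft_force: [0.3, -1.2, 0.4]
grip_width: 0.087
grip_force: 0.0
time: 1.75
position: [0.2734, 0.4577, 0.2446]
tool_rot: [0.705, 0.709, 0.0, 0.0]
ft_force: [1.4, 0.2, 0.3]
grip_width: 0.0874
grip_force: 0.0
time: 2.0
position: [0.3541, 0.377, 0.2448]
tool_rot: [0.706, 0.708, 0.0, 0.0]
ft_force: [0.5, -0.1, -0.2]
grip_width: 0.0871
grip_force: 0.0
```

```bash
python3 -m inch '[-0.33,0.33,0,0,0,0, -0.67,0.67,0,0,0,0, -1,0.99,0,0,0,0]' >/dev/null
python3 -m inch '[-0.33,0.33,0,0,0,0, -0.67,0.67,0,0,0,0, -1,0.99,0,0,0,0]' >/dev/null
python3 -m inch '[-0.33,0,0,0,0,0, -0.67,0,0,0,0,0, -1,0,0,0,0,0]' 60 >/dev/null
python3 -m inch '[-0.33,0,0,0,0,0, -0.67,0,0,0,0,0, -1,0,0,0,0,0]' >/dev/null
python3 -m inch '[-0.33,0,0,0,0,0, -0.67,0,0,0,0,0, -1,0,0,0,0,0]' >/dev/null
python3 -m inch '[-0.33,0,0.16,0,0,0, -0.67,0,0.32,0,0,0, -1,0,0.48,0,0,0]'
python3 -m inch '[-0.33,0,0.16,0,0,0, -0.67,0,0.32,0,0,0, -1,0,0.48,0,0,0]' >/dev/null
python3 -m inch '[-0.31,0,0.16,0,0,-0.07, -0.62,0,0.32,0,0,-0.14, -0.93,0,0.48,0,0,-0.196, -0.93,0,0.48,0,0,-0.196, -0.93,0,0.48,0,0,-0.196, -0.93,0,0.48,0,0,-0.196]' 
python3 -c "
from rig import *;o=get_obs();print(o['position'],o['tool_rot'],o['q'])"
```

```text
time: 3.5
position: [0.5117, -0.1032, 0.2062]
tool_rot: [0.706, 0.708, 0.0, 0.001]
ft_force: [0.0, -0.1, 1.0]
grip_width: 0.0597
grip_force: 0.0
time: 4.25
position: [0.5113, -0.2555, 0.1294]
tool_rot: [0.59, 0.807, 0.0, -0.0]
ft_force: [0.1, 0.8, -0.4]
grip_width: 0.0601
grip_force: 0.0
[ 0.51126838 -0.25554545  0.12935538] [ 5.90282185e-01  8.07196797e-01  1.84145028e-04 -4.87957156e-04] [-6.59123036e-01  6.13710566e-01  1.66812048e+00  4.49810808e-04
  8.60747399e-01 -9.67395785e-01]
```

```bash
python3 -m inch '[-0.02,0.01,0.25,0,0,0, -0.02,0.01,0.5,0,0,0, -0.02,0.01,0.75,0,0,0, -0.02,0.01,0.85,0,0,0]' 
python3 -m inch '[0,0,0.1,0,0,0, 0,0,0.2,0,0,0, 0,0,0.3,0,0,0, 0,0,0.38,0,0,0, 0,0,0.38,0,0,0]' 
python3 -m inch '[0,0,0,0,0,0, 0,0,0,0,0,0, 0,0,0,0,0,0, 0,0,0,0,0,0, 0,0,0,0,0,0, 0,0,0,0,0,0, 0,0,0,0,0,0, 0,0,0,0,0,0]' 10 30
```

```text
time: 4.58
position: [0.512, -0.2552, 0.0601]
tool_rot: [0.59, 0.808, 0.0, -0.002]
ft_force: [-0.3, 0.1, -0.5]
grip_width: 0.0601
grip_force: 0.0
time: 5.0
position: [0.5124, -0.257, 0.0301]
tool_rot: [0.59, 0.807, 0.0, -0.001]
ft_force: [0.4, -0.1, -0.1]
grip_width: 0.0597
grip_force: 0.0
time: 5.67
position: [0.5128, -0.2574, 0.0312]
tool_rot: [0.59, 0.807, -0.0, 0.0]
ft_force: [-1.2, -0.2, 0.5]
grip_width: 0.0237
grip_force: 30.0
```

```bash
python3 -m inch '[0,0,-0.15,0,0,0, 0,0,-0.4,0,0,0, 0,0,-0.7,0,0,0, 0,0,-1,0,0,0, 0,0,-1,0,0,0.06, 0,0,-1,0,0,0.12, 0,0,-1,0,0,0.185, 0,0,-1,0,0,0.185, 0,0,-1,0,0,0.185]' 
python3 -m inch '[0.2,0,0,0,0,0, 0.45,0,0,0,0,0, 0.72,0,0,0,0,0, 1,0,0,0,0,0]' >/dev/null
python3 -m inch '[0.3,0.15,0,0,0,0, 0.6,0.3,0,0,0,0, 0.9,0.45,0,0,0,0, 1,0.5,0,0,0,0]' >/dev/null
python3 -m inch '[0.27,0.15,0,0,0,0, 0.54,0.3,0,0,0,0, 0.81,0.4,0,0,0,0, 1,0.48,0,0,0,0, 1.0,0.48,0,0,0,0]' >/dev/null
python3 -m inch '[0.07,0,0,0,0,0, 0.07,0,0,0,0,0, 0.07,0,0,0,0,0, 0.07,0,0,0,0,0]' 
python3 - <<'E'
from h import *
print(get_obs()['position'])
z=get_obs()['position'][2]-.031+.006
for n in("scene","top"):
    im=camera(n);cv2.imwrite(f"pics/{n}1.png",im[...,::-1])
    g=green(im)
    c=proj(n,[[.5863,-.0099,z]])[0].astype(int)
    b=[c[0]-45,c[1]-45,c[0]+45,c[1]+45]
    print(n,c,rect(n,crop(g,b),z))
a=cv2.imread("pics/scene1.png")[180:360,200:440];b=cv2.imread("pics/top1.png")[160:340,220:460]
cv2.imwrite("pics/c1.png",cv2.resize(np.hstack([a,b]),(800,300)))
E
```

```text
time: 6.42
position: [0.5125, -0.2571, 0.1112]
tool_rot: [0.7, 0.714, -0.0, -0.0]
ft_force: [0.4, -0.2, -1.5]
grip_width: 0.0238
grip_force: 30.0
time: 7.83
position: [0.5864, -0.0112, 0.1109]
tool_rot: [0.701, 0.713, -0.0, -0.0]
ft_force: [0.5, -0.2, -3.0]
grip_width: 0.0237
grip_force: 30.0
[ 0.58641666 -0.0112188   0.11088888]
scene [292 249] (array([586.7,  -4.8]), 89.1, 47.4, 0.9)Traceback (most recent call last):
  File "<stdin>", line 9, in <module>
  File "h.py", line 15, in rect
    k,lab,st,_=cv2.connectedComponentsWithStats(mask.astype(np.uint8));i=1+st[1:,4].argmax()
                                                                           ~~~~~~~~~~~~~~~^^
ValueError: attempt to get argmax of an empty sequence
```

Only the scene view shows the held board. It gives x at 586.7, the +y edge at 18.9 (so y centre about -11) and angle 0.9°, which is aligned to about 1 mm. I'll lower it.

```bash
python3 -m inch '[0.013,0,0.2,0,0,0, 0.013,0,0.4,0,0,0, 0.013,0,0.6,0,0,0, 0.013,0,0.7,0,0,0, 0.013,0,0.76,0,0,0, 0.013,0,0.76,0,0,0]' 
python3 -m inch '[0,0,0.03,0,0,0, 0,0,0.06,0,0,0, 0,0,0.08,0,0,0, 0,0,0.1,0,0,0, 0,0,0.115,0,0,0, 0,0,0.115,0,0,0, 0,0,0.115,0,0,0]'
python3 -c "
from h import *
for n in('scene','top'): cv2.imwrite(f'pics/{n}2.png',camera(n)[...,::-1])
a=cv2.imread('pics/scene2.png')[200:350,230:430];b=cv2.imread('pics/top2.png')[170:320,220:420]
cv2.imwrite('pics/c2.png',cv2.resize(np.hstack([a,b]),(800,300)))"
```

```text
time: 8.43
position: [0.5864, -0.0097, 0.0493]
tool_rot: [0.701, 0.713, -0.001, -0.001]
ft_force: [-0.8, -0.5, -2.3]
grip_width: 0.0241
grip_force: 30.0
time: 9.02
position: [0.5874, -0.0097, 0.0412]
tool_rot: [0.701, 0.713, 0.0, 0.001]
ft_force: [0.2, -3.7, -2.1]
grip_width: 0.0234
grip_force: 30.0
```

View pics/c2.png

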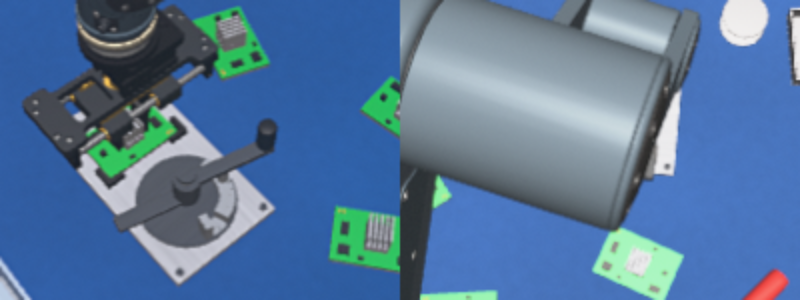

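The board is between the stops and almost down; the side force of -3.7 N hints at light contact with the far stop. I'll ease it over and lower the last millimetre.

```bash
python3 -m inch '[0,0,0.01,0,0,0, 0,0,0.02,0,0,0, 0,0,0.02,0,0,0]'
python3 -m inch '[-0.012,0,0,0,0,0, -0.012,0,0.01,0,0,0, -0.012,0,0.01,0,0,0]'
```

```text
time: 9.37
position: [0.5874, -0.0097, 0.0411]
tool_rot: [0.701, 0.713, 0.0, 0.001]
ft_force: [-3.2, -3.9, 8.6]
grip_width: 0.0241
grip_force: 30.0
time: 9.62
position: [0.5874, -0.0098, 0.0411]
tool_rot: [0.701, 0.713, 0.001, 0.0]
ft_force: [-2.3, 1.5, 13.7]
grip_width: 0.0239
grip_force: 30.0
```

```bash
python3 -m inch '[0,0,0,0,0,0, 0,0,0,0,0,0, 0,0,0,0,0,0, 0,0,0,0,0,0, 0,0,0,0,0,0]' 44
python3 -m inch '[0,0,-0.1,0,0,0, 0,0,-0.3,0,0,0, 0,0,-0.6,0,0,0, 0,0,-1,0,0,0]' >/dev/null
python3 -m inch '[0,0,-0.4,0,0,0, 0,0,-0.8,0,0,0, 0,0,-1,0,0,0]' >/dev/null
python3 -m inch '[-0.4,-0.3,0,0,0,0, -0.8,-0.6,0,0,0,0, -1,-1,0,0,0,0]' 
python3 -m inch '[-0.4,-0.4,0,0,0,0, -0.8,-0.8,0,0,0,0, -1,-1,0,0,0,0, -1,-1,0,0,0,0]' 
python3 - <<'E'
from h import *
for n in("scene","top"):
    im=camera(n);cv2.imwrite(f"pics/{n}3.png",im[...,::-1]);z=.016
    c=proj(n,[[.5863,-.0099,z]])[0].astype(int)
    try:print(n,c,rect(n,crop(green(im),[c[0]-33,c[1]-33,c[0]+33,c[1]+33]),z))
    except Exception as e:print(n,e)
a=cv2.imread('pics/scene3.png')[200:350,230:430];b=cv2.imread('pics/top3.png')[150:300,240:440]
cv2.imwrite('pics/c3.png',cv2.resize(np.hstack([a,b]),(800,300),interpolation=cv2.INTER_CUBIC))
E
```

```text
time: 10.03
position: [0.585, -0.01, 0.0385]
tool_rot: [0.701, 0.713, -0.001, -0.002]
ft_force: [-3.6, -0.7, 6.9]
grip_width: 0.0426
grip_force: 3.4
time: 10.87
position: [0.5101, -0.0945, 0.1997]
tool_rot: [0.701, 0.713, 0.001, 0.003]
ft_force: [0.3, -0.3, -0.2]
grip_width: 0.0438
grip_force: 0.0
time: 11.2
position: [0.4265, -0.1759, 0.1987]
tool_rot: [0.703, 0.711, -0.001, -0.0]
ft_force: [0.3, 0.6, 0.1]
grip_width: 0.0438
grip_force: 0.0
scene [293 267] (array([586.6, -10.2]), 91.5, 60.3, 1.1)
top [332 227] (array([598.8,  -9.6]), 65.4, 56.6, 3.5)
```

View pics/c3.png

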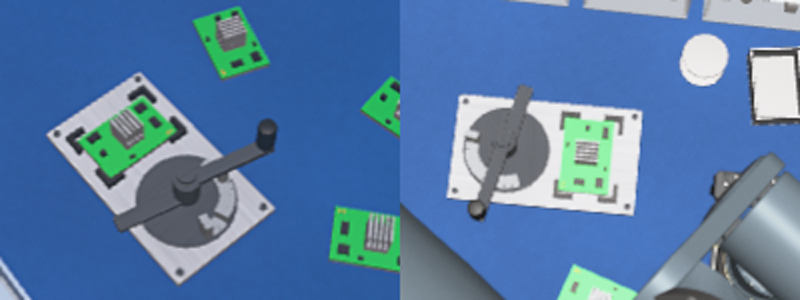

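The board is seated: the scene fit at the plate height gives (586.6, -10.2), 91.5x60.3 mm, 1.1°, lying between all four stops. Next I need a close look at the latch for the post position and the cam ring.

```bash
python3 - <<'E'
from h import *
L=np.array([.5845,.0901]);yaw=np.radians(1.03)
out=[]
for n,b in(("scene",[280,240,380,340]),("top",[262,185,322,245+20])):
    im=cv2.imread(f"pics/{n}3.png");s=390/(b[2]-b[0])
    c=cv2.resize(im[b[1]:b[3],b[0]:b[2]],None,fx=s,fy=s,interpolation=cv2.INTER_CUBIC)
    # candidate t marks: red dot at post-top centre for t=0,.1 ; blue ring ticks at notch floor level r=42
    for t in np.arange(-.1,.25,.1):
        th=yaw+np.pi/2+1.5-t
        p=proj(n,[np.r_[L+.09*np.array([np.cos(th),np.sin(th)]),.091]])[0]
        cv2.circle(c,tuple(int(x) for x in (p+.5-b[:2])*s),2,(0,0,255),-1)
    for t in np.arange(1.0,2.3,.2):
        th=yaw+np.pi/2+1.5-t
        p=proj(n,[np.r_[L+.042*np.array([np.cos(th),np.sin(th)]),.014]])[0]
        q=tuple(int(x) for x in (p+.5-b[:2])*s);cv2.circle(c,q,2,(255,0,0),-1);cv2.putText(c,f"{t:.1f}",q,0,.35,(0,0,255),1)
    out.append(cv2.copyMakeBorder(c,0,max(0,520-c.shape[0]),0,5,cv2.BORDER_CONSTANT)[:520])
cv2.imwrite("pics/z3.png",np.hstack(out))
E
```

```text
(no output)
```

View pics/z3.png

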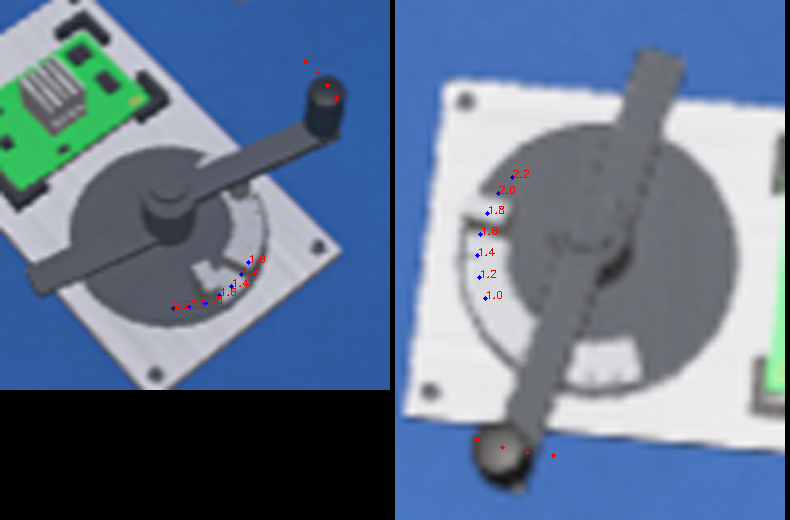

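The marks put the start at t≈0.1, with the post at about (0.496, 0.104). The notch seems to lie near t 1.3–1.7 (scene slot at (228,265), top dark band at (480,228)). I'll go above the post and turn, checking where the bottle is.

```bash
python3 -m inch '[0.33,0.15,0,0,0,0, 0.67,0.3,0,0,0,0, 1,0.45,0,0,0,0]' 40 10 >/dev/null
python3 -m inch '[0.33,0.15,0,0,0,0, 0.67,0.3,0,0,0,0, 1,0.475,0,0,0,0]' >/dev/null
python3 -m inch '[0.33,0,0,0,0,0, 0.67,0,0,0,0,0, 1,0,0,0,0,0]' >/dev/null
python3 -m inch '[0.3,0,0,0,0,0, 0.49,0,0,0,0,0, 0.49,0,0,0,0,-0.08, 0.49,0,0,0,0,-0.16, 0.49,0,0,0,0,-0.24, 0.49,0,0,0,0,-0.32, 0.49,0,0,0,0,-0.4, 0.49,0,0,0,0,-0.48, 0.49,0,0,0,0,-0.56, 0.49,0,0,0,0,-0.64, 0.49,0,0,0,0,-0.72, 0.49,0,0,0,0,-0.8, 0.49,0,0,0,0,-0.891, 0.49,0,0,0,0,-0.891, 0.49,0,0,0,0,-0.891]'
python3 - <<'E'
from h import *
o=get_obs();print(o['position'],o['q'])
q=o['tool_rot'];yaw=2*np.arctan2(q[1],q[0])-np.pi/2;print(np.degrees(yaw))
b=cut_out("top","wash_bottle")
for n in("top","scene"):
    camera(n)
    for d in cut_out(n,"wash_bottle"):print(n,d["conf"],d["bbox"],toplane(n,[[(d["bbox"][0]+d["bbox"][2])/2,(d["bbox"][1]+d["bbox"][3])/2]],.085))
d=np.array([.4956,.1039])-o['position'][:2];t=np.array([np.cos(yaw),np.sin(yaw)]);print("tx,ty units",d@[-t[1],t[0]]/.08,d@t/.08)
E
```

```text
time: 13.3
position: [0.4991, 0.1088, 0.1985]
tool_rot: [0.077, 0.997, 0.0, 0.0]
ft_force: [0.7, 0.1, -0.7]
grip_width: 0.0402
grip_force: 0.0
[0.49909473 0.10876999 0.1985214 ] [-4.70676446e-03  4.40405707e-01  1.76499767e+00  5.16646293e-04
  9.35777917e-01 -1.42200081e+00]
81.18741264011953
top 0.65 [139.6, 167.6, 181.4, 207.0] [[0.62077228 0.39838455]]
top 0.16 [135.2, 292.1, 148.8, 304.6] [[0.3608206 0.3941215]]
scene 0.65 [397.7, 405.3, 445.7, 457.0] [[0.63585162 0.40350797]]
tx,ty units 0.03384218237024464 -0.06684880102536823
```

```bash
python3 -m inch '[0.034,-0.067,0.2,0,0,0, 0.034,-0.067,0.4,0,0,0, 0.034,-0.067,0.6,0,0,0, 0.034,-0.067,0.8,0,0,0, 0.034,-0.067,1,0,0,0, 0.034,-0.067,1,0,0,0]'
python3 -m inch '[0,0,0.1,0,0,0, 0,0,0.2,0,0,0, 0,0,0.3,0,0,0, 0,0,0.38,0,0,0, 0,0,0.38,0,0,0]'
python3 -m inch '[0,0.03,0,0,0,0, 0,0.06,0,0,0,0, 0,0.08,0,0,0,0, 0,0.1,0,0,0,0, 0,0.1,0,0,0,0]'
```

```text
time: 14.05
position: [0.4936, 0.1023, 0.1162]
tool_rot: [0.077, 0.997, -0.0, -0.003]
ft_force: [-0.9, -0.1, 0.7]
grip_width: 0.0401
grip_force: 0.0
time: 14.47
position: [0.4947, 0.1025, 0.0871]
tool_rot: [0.077, 0.997, -0.0, -0.001]
ft_force: [0.7, 0.1, 0.4]
grip_width: 0.0402
grip_force: 0.0
time: 14.88
position: [0.4968, 0.1108, 0.0885]
tool_rot: [0.077, 0.997, 0.0, 0.0]
ft_force: [-0.3, 0.5, 0.2]
grip_width: 0.0396
grip_force: 0.0
```

```bash
f(){ grep -E "position|ft_force|time" | tr '\n' ' '; echo; }
python3 -m inch '[-0.0046,0.039,0,0,0,0.0222, -0.0106,0.0784,0,0,0,0.0444, -0.0179,0.117,0,0,0,0.0667, -0.0266,0.1555,0,0,0,0.0889, -0.0266,0.1555,0,0,0,0.0889]' | f
python3 -m inch '[-0.0046,0.039,0,0,0,0.0222, -0.0106,0.0784,0,0,0,0.0444, -0.0179,0.117,0,0,0,0.0667, -0.0266,0.1555,0,0,0,0.0889, -0.0266,0.1555,0,0,0,0.0889]' | f
python3 -m inch '[-0.0046,0.039,0,0,0,0.0222, -0.0106,0.0784,0,0,0,0.0444, -0.0179,0.117,0,0,0,0.0667, -0.0266,0.1555,0,0,0,0.0889, -0.0266,0.1555,0,0,0,0.0889]' | f
python3 -m inch '[-0.0046,0.039,0,0,0,0.0222, -0.0106,0.0784,0,0,0,0.0444, -0.0179,0.117,0,0,0,0.0667, -0.0266,0.1555,0,0,0,0.0889, -0.0266,0.1555,0,0,0,0.0889]'  | f
python3 - <<'E'
from h import *
o=get_obs();q=o['tool_rot'];yaw=2*np.arctan2(q[1],q[0])-np.pi/2
p=o['position'][:2]-[.5845,.0901];t=np.array([np.cos(yaw),np.sin(yaw)]);r=np.array([-t[1],t[0]])
print(np.degrees(yaw),"radial",p@r,"e",p@t,"t",np.radians(1.03)+1.5-yaw, "Ft",o['ft_force'][:2]@t,"Fr",o['ft_force'][:2]@r)
im=camera("scene");cv2.imwrite("pics/s4.png",im[...,::-1])
im=camera("top");cv2.imwrite("pics/t4.png",im[...,::-1])
E
```

```text
time: 15.3 position: [0.5007, 0.1225, 0.0883] ft_force: [0.3, -1.0, 0.2] 
time: 15.72 position: [0.5063, 0.1337, 0.0883] ft_force: [-0.1, 0.2, -0.8] 
time: 16.13 position: [0.5129, 0.1437, 0.0882] ft_force: [-0.7, -0.9, 0.9] 
time: 16.55 position: [0.5211, 0.1531, 0.0882] ft_force: [-1.2, 1.2, 0.8] 
49.2389839844966 radial 0.08912055562951787 e 0.006294886020192042 t 0.6585945004293194 Ft 0.10211703643977565 Fr 1.695435833723625
```

```bash
python3 -c "
import cv2;a=cv2.imread('pics/s4.png')[220:350,260:400];cv2.imwrite('pics/z4.png',cv2.resize(a,(640,594),interpolation=cv2.INTER_CUBIC))"
```

```text
(no output)
```

View pics/z4.png

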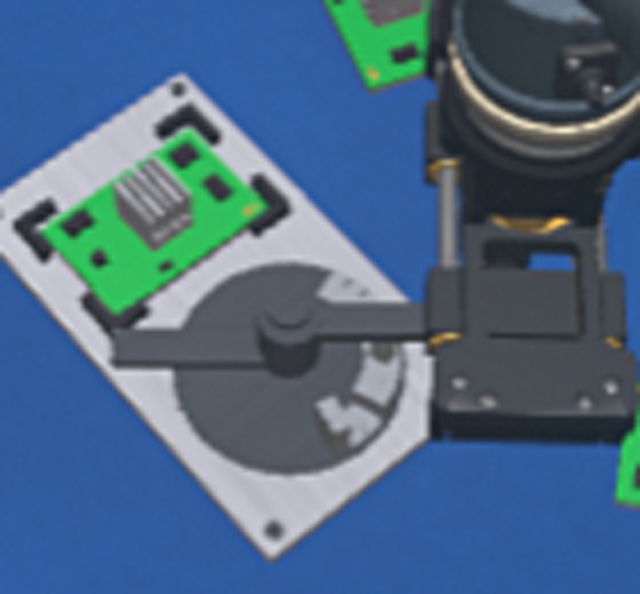

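```bash
f(){ grep -E "position|ft_force|time" | tr '\n' ' '; echo; }
python3 - <<'E'
from h import *
for u,v in((355,365),(370,400),(350,425),(335,440)):
    for z in(.014,.027,.038):
        p=toplane("scene",[[260+u*140/640,220+v*130/594]],z)[0]-[.5845,.0901]
        print((u,v),z,"t",round(np.radians(91.03)+1.5-np.arctan2(p[1],p[0]),2),"r",round(np.hypot(*p)*1000))
E
python3 -m inch '[-0.0046,0.039,0,0,0,0.0222, -0.0106,0.0784,0,0,0,0.0444, -0.0179,0.117,0,0,0,0.0667, -0.0179,0.117,0,0,0,0.0667]' | f
python3 -m inch '[-0.0046,0.039,0,0,0,0.0222, -0.0106,0.0784,0,0,0,0.0444, -0.0179,0.117,0,0,0,0.0667, -0.0179,0.117,0,0,0,0.0667]' | f
python3 -m inch '[-0.0046,0.039,0,0,0,0.0222, -0.0106,0.0784,0,0,0,0.0444, -0.0179,0.117,0,0,0,0.0667, -0.0179,0.117,0,0,0,0.0667]' | f
```

```text
(355, 365) 0.014 t 0.62 r 28
(355, 365) 0.027 t 0.86 r 28
(355, 365) 0.038 t 1.05 r 30
(370, 400) 0.014 t 1.09 r 39
(370, 400) 0.027 t 1.24 r 41
(370, 400) 0.038 t 1.34 r 44
(350, 425) 0.014 t 1.49 r 39
(350, 425) 0.027 t 1.59 r 44
(350, 425) 0.038 t 1.66 r 48
(335, 440) 0.014 t 1.73 r 41
(335, 440) 0.027 t 1.79 r 47
(335, 440) 0.038 t 1.84 r 51
time: 16.98 position: [0.528, 0.1592, 0.0881] ft_force: [-2.2, -1.2, 2.1] 
time: 17.32 position: [0.536, 0.1649, 0.088] ft_force: [-1.1, -0.2, 1.3] 
time: 17.65 position: [0.5446, 0.1695, 0.088] ft_force: [-0.9, 0.8, 1.0]
```

```bash
cat > st.py <<'E'
from h import *
o=get_obs();q=o['tool_rot'];yaw=2*np.arctan2(q[1],q[0])-np.pi/2
p=o['position'][:2]-[.5845,.0901];t=np.array([np.cos(yaw),np.sin(yaw)]);r=np.array([-t[1],t[0]]);e=p@t
print("T%.2f rad %.4f e %.4f t_tool %.3f t_contact %.3f Ft %.1f Fr %.1f Fz %.1f"%(o['time'],p@r,e,np.radians(1.03)+1.5-yaw,np.radians(1.03)+1.5-yaw+(e-.01)/.09,o['ft_force'][:2]@t,o['ft_force'][:2]@r,o['ft_force'][2]))
E
python3 st.py
python3 -m inch '[-0.0046,0.039,0,0,0,0.0222, -0.0106,0.0784,0,0,0,0.0444, -0.0106,0.0784,0,0,0,0.0444]' >/dev/null; python3 st.py
python3 -m inch '[-0.0046,0.039,0,0,0,0.0222, -0.0106,0.0784,0,0,0,0.0444, -0.0106,0.0784,0,0,0,0.0444]' >/dev/null; python3 st.py
```

```text
T17.65 rad 0.0886 e 0.0070 t_tool 0.973 t_contact 0.940 Ft -0.4 Fr 1.1 Fz 1.0
T17.90 rad 0.0884 e 0.0073 t_tool 1.043 t_contact 1.013 Ft -1.0 Fr 0.6 Fz -0.0
T18.15 rad 0.0881 e 0.0085 t_tool 1.112 t_contact 1.096 Ft 0.0 Fr 1.0 Fz -0.3
```

```bash
python3 -c "
from h import *
a=camera('scene')[230:340,270:400,::-1];cv2.imwrite('pics/z5.png',cv2.resize(a,(700,592),interpolation=cv2.INTER_CUBIC))"
```

```text
(no output)
```

View pics/z5.png

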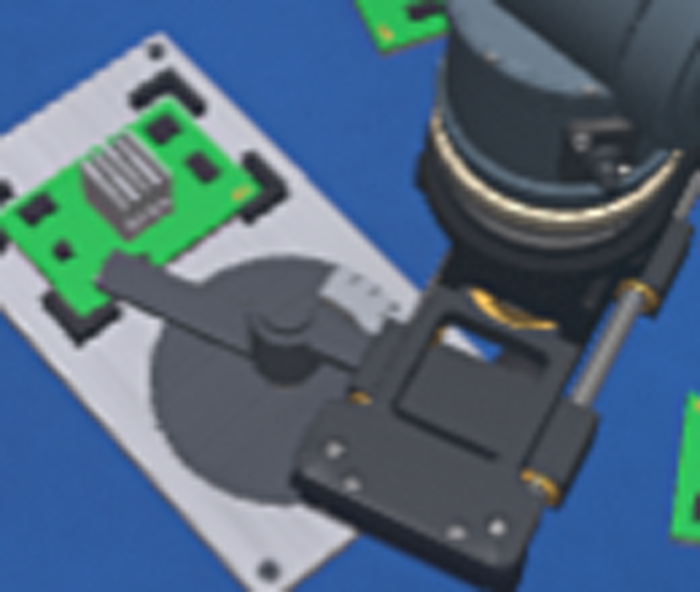

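```bash

python3 -m inch '[-0.0023,0.0196,0,0,0,0.0111, -0.0046,0.039,0,0,0,0.0222, -0.0046,0.039,0,0,0,0.0222]' >/dev/null; python3 st.py
python3 -m inch '[-0.0023,0.0196,0,0,0,0.0111, -0.0046,0.039,0,0,0,0.0222, -0.0046,0.039,0,0,0,0.0222]' >/dev/null; python3 st.py
python3 -m inch '[-0.0023,0.0196,0,0,0,0.0111, -0.0046,0.039,0,0,0,0.0222, -0.0046,0.039,0,0,0,0.0222]' >/dev/null; python3 st.py
```

```text
T18.45 rad 0.0879 e 0.0077 t_tool 1.148 t_contact 1.123 Ft -1.9 Fr -0.7 Fz 0.9
T18.70 rad 0.0878 e 0.0082 t_tool 1.184 t_contact 1.164 Ft -1.5 Fr -0.3 Fz -0.3
T18.95 rad 0.0878 e 0.0086 t_tool 1.219 t_contact 1.204 Ft -0.0 Fr -0.2 Fz -0.0
```

```bash

python3 -m inch '[-0.0023,0.0196,0,0,0,0.0111, -0.0046,0.039,0,0,0,0.0222, -0.0046,0.039,0,0,0,0.0222]' >/dev/null; python3 st.py
python3 -m inch '[-0.0023,0.0196,0,0,0,0.0111, -0.0046,0.039,0,0,0,0.0222, -0.0046,0.039,0,0,0,0.0222]' >/dev/null; python3 st.py
python3 - <<'E'
from h import *
# track the hub/toe height: shift of hub patch in scene view against first picture
now=camera("scene");ref=cv2.cvtColor(cv2.imread("pics/scene3.png"),cv2.COLOR_BGR2GRAY)
cv2.imwrite("pics/s6.png",now[...,::-1]);s4=cv2.imread("pics/s4.png",0);g=cv2.cvtColor(now,cv2.COLOR_RGB2GRAY)
for z in(.06,.066,.073,.08):print(z,proj("scene",[[.5845,.0901,z]])[0])
def top(im):
    r=im[280:300,314:333].astype(np.float32);return r
up=lambda x:cv2.resize(x,None,fx=8,fy=8,interpolation=cv2.INTER_CUBIC)
for n,im in(("s4",s4),("now",g)):
    T=up(ref[282:296,315:332]);S=up(im[274:304,309:338])
    m=cv2.matchTemplate(S,T,cv2.TM_CCOEFF_NORMED);_,v,_,l=cv2.minMaxLoc(m);print(n,v,l[0]/8-6,l[1]/8-8)
E
```

```text
T19.20 rad 0.0879 e 0.0088 t_tool 1.254 t_contact 1.241 Ft -0.4 Fr -0.4 Fz 0.3
T19.45 rad 0.0878 e 0.0090 t_tool 1.289 t_contact 1.277 Ft -0.5 Fr -1.4 Fz 0.6
0.06 [324.05774239 289.2383561 ]
0.066 [324.07935748 287.77038387]
0.073 [324.10486011 286.03675849]
0.08 [324.13067478 284.28011533]
s4 0.6851881146430969 -0.125 0.25
now 0.5213488340377808 5.125 5.625
```

```bash
python3 -c "
from h import *
f=lambda n:cv2.resize(cv2.imread(f'pics/{n}.png')[240:330,275:375],(400,360),interpolation=cv2.INTER_CUBIC)
cv2.imwrite('pics/z6.png',np.hstack([f('s4'),f('s6')]))"
```

```text
(no output)
```

View pics/z6.png

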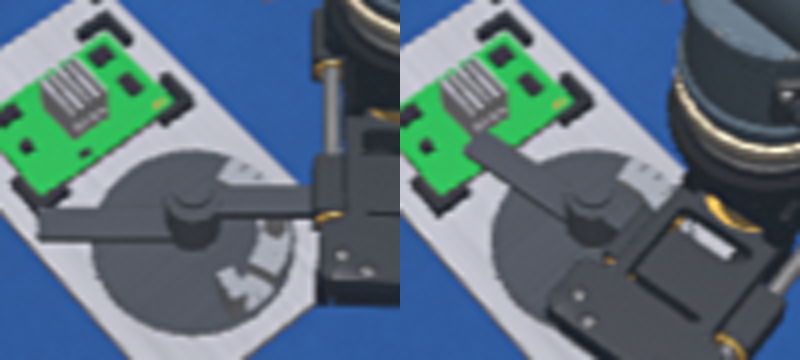

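```bash
python3 - <<'E'
from h import *
from scipy.optimize import least_squares
L=np.array([.5845,.0901])
def P(t,z,r=-.079):
    th=np.radians(91.03)+1.5-t;return proj("scene",[np.r_[L+r*np.array([np.cos(th),np.sin(th)]),z]])[0]
for n,uv in(("s4",(285.5,295.5)),("s6",(295,275)),("s3",None)):
    if uv is None:continue
    s=least_squares(lambda x:P(*x)-uv,[.9,.05],x_scale=[1,.05]);print(n,s.x)
# finer: hub-top vertical profile
for n in("scene3","s4","s6"):
    im=cv2.imread(f"pics/{n}.png",0);print(n,im[276:306,322:326].mean(1).astype(int))
E
```

```text
s4 [0.70768724 0.02121015]
s6 [1.32924569 0.02805881]
scene3 [197 145  92  85  88  88  89  89  89  89  89  89  90  91  87  64  83  89
  89  83  55  54  55  54  54  53  56  83  90  88]
s4 [197 145  92  86  87  88  89  89  89  88  88  89  90  91  86  63  83  91
  90  66  54  54  55  54  54  52  65  90  89  88]
s6 [198 145  92  85  88  88  88  89  89  88  88  89  90  91  87  62  83  90
  73  55  53  53  54  53  52  59  89  87  84  77]
```

The row profile through the hub works as a height gauge: the edge moved from 20.0 at the start to 18.4 now, about 6–7 mm up, so the handle is near the crest. I'll add it to the status and keep on gently.

```bash
cat >> st.py <<'E'
im=cv2.cvtColor(camera("scene"),cv2.COLOR_RGB2GRAY);p=im[290:303,322:326].mean(1)
i=next(k for k in range(3,12) if p[k]<70);print("  hub edge row %.2f"%(14+i-1+(p[i-1]-70)/(p[i-1]-p[i])),p.astype(int))
E
python3 st.py
python3 -m inch '[-0.0023,0.0196,0,0,0,0.0111, -0.0046,0.039,0,0,0,0.0222, -0.0046,0.039,0,0,0,0.0222]' >/dev/null; python3 st.py
python3 -m inch '[-0.0023,0.0196,0,0,0,0.0111, -0.0046,0.039,0,0,0,0.0222, -0.0046,0.039,0,0,0,0.0222]' >/dev/null; python3 st.py
```

```text
T19.50 rad 0.0878 e 0.0090 t_tool 1.288 t_contact 1.277 Ft 0.7 Fr 0.6 Fz 0.2
  hub edge row 18.27 [87 63 84 90 75 55 54 54 54 54 53 59 90]
T19.80 rad 0.0877 e 0.0088 t_tool 1.324 t_contact 1.310 Ft 0.5 Fr 0.4 Fz 0.9
  hub edge row 20.85 [88 62 83 91 90 90 90 66 56 53 54 57 57]
T20.10 rad 0.0876 e 0.0086 t_tool 1.359 t_contact 1.343 Ft -0.1 Fr 0.7 Fz 0.4
  hub edge row 20.83 [88 62 83 91 90 90 91 65 56 55 61 68 70]
```

It dropped into the notch between t≈1.28 and 1.31: the edge row went from 18.3 to 20.85, below its start value. Now I feel for the end wall in small steps.

```bash

python3 -m inch '[-0.0012,0.0098,0,0,0,0.0056, -0.0023,0.0196,0,0,0,0.0111]' |grep ft; python3 st.py|head -1
python3 -m inch '[-0.0012,0.0098,0,0,0,0.0056, -0.0023,0.0196,0,0,0,0.0111]' |grep ft; python3 st.py
```

```text
ft_force: [0.2, 0.1, -0.9]
T20.32 rad 0.0877 e 0.0081 t_tool 1.376 t_contact 1.354 Ft 0.2 Fr 0.1 Fz -0.9
ft_force: [-1.0, -0.7, 0.7]
T20.53 rad 0.0876 e 0.0079 t_tool 1.393 t_contact 1.369 Ft -1.0 Fr -0.6 Fz 0.7
  hub edge row 20.78 [88 63 83 91 91 91 91 64 55 62 69 76 74]
```

```bash

python3 -m inch '[-0.0012,0.0098,0,0,0,0.0056, -0.0023,0.0196,0,0,0,0.0111]' |grep ft; python3 st.py|head -1
```

```text
ft_force: [-3.1, 0.1, 1.6]
T20.75 rad 0.0875 e 0.0069 t_tool 1.410 t_contact 1.376 Ft -3.1 Fr 0.4 Fz 1.6
```

```bash
python3 -m inch '[0,0,0,0,0,0]' |grep ft; python3 st.py
python3 -m inch '[-0.0012,0.0098,0,0,0,0.0056, -0.0012,0.0098,0,0,0,0.0056]' |grep ft; python3 st.py|head -1
```

```text
ft_force: [-3.3, -0.5, 1.4]
T20.88 rad 0.0876 e 0.0074 t_tool 1.410 t_contact 1.381 Ft -3.3 Fr -0.1 Fz 1.4
  hub edge row 20.84 [87 62 84 91 90 90 91 66 60 67 74 78 74]
ft_force: [-2.2, -0.5, 0.1]
T21.10 rad 0.0877 e 0.0081 t_tool 1.419 t_contact 1.398 Ft -2.3 Fr -0.2 Fz 0.1
```

```bash

python3 -m inch '[-0.0012,0.0098,0,0,0,0.0056, -0.0023,0.0196,0,0,0,0.0111]' |grep ft; python3 st.py
python3 -m inch '[0,0,0,0,0,0]' |grep ft
```

```text
ft_force: [-4.2, -0.5, 0.9]
T21.32 rad 0.0876 e 0.0080 t_tool 1.437 t_contact 1.415 Ft -4.2 Fr -0.2 Fz 0.9
  hub edge row 20.82 [87 63 83 91 91 90 89 65 66 73 75 73 73]
ft_force: [-1.2, -0.5, 0.4]
```

```bash

python3 -m inch '[-0.0012,0.0098,0,0,0,0.0056, -0.0023,0.0196,0,0,0,0.0111, -0.0023,0.0196,0,0,0,0.0111]' |grep ft; python3 st.py
python3 -m inch '[0,0,0,0,0,0]' |grep ft
```

```text
ft_force: [-3.0, -0.1, 1.8]
T21.70 rad 0.0876 e 0.0085 t_tool 1.454 t_contact 1.437 Ft -3.0 Fr 0.1 Fz 1.8
  hub edge row 20.95 [88 62 83 91 91 88 84 69 72 76 74 72 75]
ft_force: [-1.8, 0.6, 0.7]
```

```bash

python3 -m inch '[-0.0012,0.0098,0,0,0,0.0056, -0.0023,0.0196,0,0,0,0.0111, -0.0023,0.0196,0,0,0,0.0111]' |grep ft; python3 st.py
python3 -m inch '[0,0,0,0,0,0]' |grep ft
```

```text
ft_force: [-3.3, 2.3, 1.1]
T22.08 rad 0.0876 e 0.0083 t_tool 1.472 t_contact 1.453 Ft -3.2 Fr 2.5 Fz 1.1
  hub edge row 20.95 [88 63 83 91 91 86 79 69 75 77 72 73 76]
ft_force: [-2.6, 1.4, 0.5]
```

```bash

python3 -m inch '[-0.0012,0.0098,0,0,0,0.0056, -0.0023,0.0196,0,0,0,0.0111, -0.0023,0.0196,0,0,0,0.0111]' |grep ft; python3 st.py
python3 -m inch '[0,0,0,0,0,0]' |grep ft
```

```text
ft_force: [-4.0, 0.4, 0.4]
T22.47 rad 0.0876 e 0.0085 t_tool 1.489 t_contact 1.472 Ft -4.0 Fr 0.5 Fz 0.4
ft_force: [-3.4, 1.5, 0.1]Traceback (most recent call last):
  File "st.py", line 6, in <module>
    i=next(k for k in range(3,12) if p[k]<70);print("  hub edge row %.2f"%(14+i-1+(p[i-1]-70)/(p[i-1]-p[i])),p.astype(int))
StopIteration
```

```bash

python3 -m inch '[-0.0012,0.0098,0,0,0,0.0056, -0.0023,0.0196,0,0,0,0.0111, -0.0023,0.0196,0,0,0,0.0111]' |grep ft; python3 st.py
python3 -m inch '[0,0,0,0,0,0]' |grep ft
```

```text
ft_force: [-3.8, 1.5, 1.7]
T22.85 rad 0.0876 e 0.0082 t_tool 1.506 t_contact 1.486 Ft -3.8 Fr 1.5 Fz 1.7
ft_force: [-4.4, 1.9, 0.9]Traceback (most recent call last):
  File "st.py", line 6, in <module>
    i=next(k for k in range(3,12) if p[k]<70);print("  hub edge row %.2f"%(14+i-1+(p[i-1]-70)/(p[i-1]-p[i])),p.astype(int))
StopIteration
```

```bash
cat > toe.py <<'E'
from h import *
im=camera("scene");d=cut_out("scene","grip_post")
# toe axis: dark grey arm pixels between 35 and 75 mm from the pivot, seen at arm-top height
z=.050 # arm top in the notch (m)
v,u=np.mgrid[240:330,275:345];q=toplane("scene",np.c_[u.ravel(),v.ravel()],z)-[.5845,.0901]
r=np.hypot(*q.T);al=np.arctan2(q[:,1],q[:,0]);px=im[v.ravel(),u.ravel()].astype(int)
hub=px.sum(1)
for rad in(.062,.068,.074):
    a=np.linspace(-2.6,-.2,481);P=proj("scene",np.c_[.5845+rad*np.cos(a),.0901+rad*np.sin(a),0*a+z]).astype(np.float32)
    c=cv2.remap(im,P[:,0].reshape(1,-1),P[:,1].reshape(1,-1),cv2.INTER_LINEAR)[0].astype(int)
    m=(c.max(1)<115)&(c.max(1)-c.min(1)<25)
    k,l,s,_=cv2.connectedComponentsWithStats(m.astype(np.uint8).reshape(1,-1))
    i=1+s[1:,4].argmax();w=a[l[0]==i];print(rad,"toe t %.3f width_mm %.0f"%(np.radians(91.03)+1.5-np.pi-w.mean(),np.ptp(w)*rad*1000), end="; ")
print([(round(x["conf"],2),x["bbox"]) for x in d[:1]])
E
python3 toe.py
python3 -m inch '[-0.0012,0.0098,0,0,0,0.0056, -0.0023,0.0196,0,0,0,0.0111, -0.0023,0.0196,0,0,0,0.0111]' |grep ft; python3 st.py 2>/dev/null
python3 toe.py
```

```text
0.062 toe t 1.290 width_mm 16; 0.068 toe t 1.287 width_mm 11; 0.074 toe t 0.680 width_mm 10; [(0.78, [299.2, 269.4, 360.0, 316.0])]
ft_force: [-5.5, 2.9, 4.4]
T23.33 rad 0.0874 e 0.0070 t_tool 1.524 t_contact 1.490 Ft -5.5 Fr 2.9 Fz 4.4
0.062 toe t 1.290 width_mm 16; 0.068 toe t 1.285 width_mm 11; 0.074 toe t 0.680 width_mm 10; [(0.63, [297.1, 266.9, 358.2, 323.4])]
```

```bash
python3 - <<'E'
from h import *
I={n:cv2.imread(f"pics/{n}.png")[...,::-1].copy() for n in("s4","s6")};I["now"]=camera("scene");cv2.imwrite("pics/s7.png",I["now"][...,::-1])
for n,zz in(("s4",(.056,.058)),("s6",(.056,.063)),("now",(.05,.056,.063))):
  for z in zz:
   for rad in(.05,.056,.062,.068,.074):
    a=np.linspace(-2.8,-.2,521);P=proj("scene",np.c_[.5845+rad*np.cos(a),.0901+rad*np.sin(a),0*a+z]).astype(np.float32)
    c=cv2.remap(I[n],P[:,0].reshape(1,-1),P[:,1].reshape(1,-1),cv2.INTER_LINEAR)[0].astype(int)
    m=(c.max(1)<115)&(c.max(1)-c.min(1)<25)
    k,l,s,_=cv2.connectedComponentsWithStats(m.astype(np.uint8).reshape(1,-1));i=1+s[1:,4].argmax();w=a[l[0]==i]
    print(n,z,rad,"t %.3f w %.0f"%(np.radians(91.03)+1.5-np.pi-w.mean(),np.ptp(w)*rad*1000))
f=lambda n:cv2.resize(cv2.imread(f'pics/{n}.png')[240:330,275:375],(400,360),interpolation=cv2.INTER_CUBIC)
g=cv2.resize(cv2.imread('pics/s7.png')[240:330,275:375],(780,590),interpolation=cv2.INTER_CUBIC);cv2.imwrite('pics/z7.png',g)
E
```

```text
s4 0.056 0.05 t 0.350 w 20
s4 0.056 0.056 t 0.352 w 23
s4 0.056 0.062 t 0.417 w 18
s4 0.056 0.068 t 0.437 w 18
s4 0.056 0.074 t 0.517 w 27
s4 0.058 0.05 t 0.337 w 19
s4 0.058 0.056 t 0.342 w 22
s4 0.058 0.062 t 0.397 w 18
s4 0.058 0.068 t 0.420 w 18
s4 0.058 0.074 t 0.500 w 26
s6 0.056 0.05 t 1.065 w 17
s6 0.056 0.056 t 1.092 w 17
s6 0.056 0.062 t 1.112 w 16
s6 0.056 0.068 t 1.125 w 16
s6 0.056 0.074 t 0.632 w 10
s6 0.063 0.05 t 1.010 w 18
s6 0.063 0.056 t 1.030 w 17
s6 0.063 0.062 t 1.065 w 16
s6 0.063 0.068 t 1.137 w 23
s6 0.063 0.074 t 1.370 w 20
now 0.05 0.05 t 0.342 w 20
now 0.05 0.056 t 1.267 w 17
now 0.05 0.062 t 1.292 w 16
now 0.05 0.068 t 2.645 w 14
now 0.05 0.074 t 2.630 w 17
now 0.056 0.05 t 1.217 w 17
now 0.056 0.056 t 1.230 w 17
now 0.056 0.062 t 1.242 w 19
now 0.056 0.068 t 2.642 w 14
now 0.056 0.074 t 2.630 w 17
now 0.063 0.05 t 1.162 w 17
now 0.063 0.056 t 1.197 w 16
now 0.063 0.062 t 1.192 w 12
now 0.063 0.068 t 2.642 w 14
now 0.063 0.074 t 1.370 w 20
```

```bash
python3 -m inch '[0,0,0,0,0,0, 0,0,0,0,0,0]' |grep ft; python3 st.py 2>/dev/null|head -1
python3 -m inch '[-0.0012,0.0098,0,0,0,0.0056, -0.0012,0.0098,0,0,0,0.0056]' |grep ft; python3 st.py 2>/dev/null|head -1; python3 toe.py
```

```text
ft_force: [-5.8, 2.2, 2.6]
T23.70 rad 0.0874 e 0.0070 t_tool 1.523 t_contact 1.490 Ft -5.8 Fr 2.2 Fz 2.6
ft_force: [-6.8, 2.6, 3.3]
T23.92 rad 0.0873 e 0.0064 t_tool 1.532 t_contact 1.492 Ft -6.9 Fr 2.5 Fz 3.3
0.062 toe t 1.292 width_mm 16; 0.068 toe t 1.285 width_mm 11; 0.074 toe t 0.680 width_mm 10; [(0.57, [301.8, 269.8, 362.3, 325.2])]
```

The end wall is confirmed: the handle's angle stands still while the push force builds to 7 N. I'll back off the post, lift clear and check.

```bash

python3 -m inch '[0,-0.03,0,0,0,0, 0,-0.06,0,0,0,0, 0,-0.1,0,0,0,0, 0,-0.1,0,0,0,0]' |grep ft
python3 -m inch '[0,0,-0.1,0,0,0, 0,0,-0.3,0,0,0, 0,0,-0.6,0,0,0, 0,0,-1,0,0,0]' |grep ft
python3 -m inch '[0,0,-0.4,0,0,0, 0,0,-0.8,0,0,0, 0,0,-1,0,0,0]' |grep ft
python3 -m inch '[0,-0.4,0,0,0,0, 0,-0.8,0,0,0,0, 0,-1,0,0,0,0]' >/dev/null
python3 -m inch '[0,-0.4,0,0,0,0, 0,-0.8,0,0,0,0, 0,-1,0,0,0,0, 0,-1,0,0,0,0]'
python3 st.py; python3 toe.py
python3 - <<'E'
from h import *
a=camera("scene");b=camera("top");z=.016
c=proj("scene",[[.5863,-.0099,z]])[0].astype(int)
print(rect("scene",crop(green(a),[c[0]-33,c[1]-33,c[0]+33,c[1]+33]),z))
o=np.hstack([a[220:350,250:400],b[170:300,230:380]])[...,::-1];cv2.imwrite("pics/end.png",cv2.resize(o,(800,347),interpolation=cv2.INTER_CUBIC))
E
```

```text
ft_force: [0.5, -0.5, 0.6]
ft_force: [-0.1, 0.3, -0.5]
ft_force: [0.5, 0.2, 0.1]
time: 25.57
position: [0.4223, 0.1796, 0.2487]
tool_rot: [0.712, 0.703, -0.001, -0.001]
ft_force: [0.1, 0.5, 0.7]
grip_width: 0.0403
grip_force: 0.0
T25.57 rad 0.0875 e -0.1633 t_tool 1.531 t_contact -0.395 Ft 0.1 Fr 0.5 Fz 0.7
  hub edge row 21.68 [88 64 84 91 90 89 90 78 66 58 55 55 54]
0.062 toe t 1.292 width_mm 16; 0.068 toe t 1.285 width_mm 11; 0.074 toe t 1.300 width_mm 11; [(0.8, [297.9, 267.5, 362.4, 329.5])]
(array([611.8,  -9.7]), 60.1, 41.5, -89.3)
```

View pics/end.png

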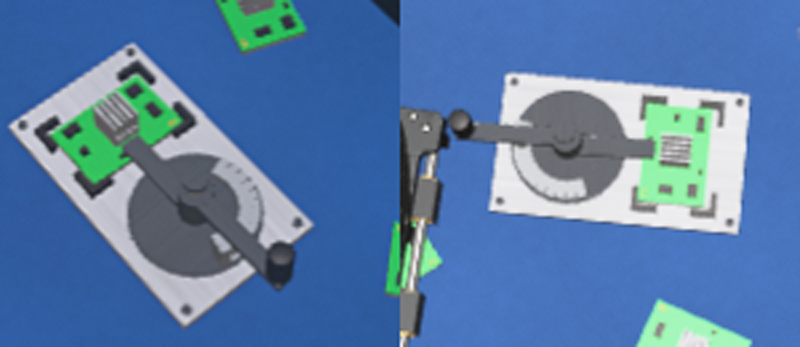

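The board lies in the nest between the stops. The handle points towards +y, down in the notch with its end wall just beyond the pin (edge row 21.7, lower than at the start), and it did not move when released. The gripper is clear.

```bash
python3 -c "
from rig import *;print(hand_in())"
```

```text
the job is handed in; nothing more can be done
None
```

The job is done and handed in: the heat-sink board is seated in the nest and released, and the latch handle is down in the notch against its end wall, at about 26 s of the 72 s allowed; no verdict was returned.

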